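# Rock the printing block out of its registration frame

## Robot

A 7-joint arm with a two-finger parallel gripper is mounted at the origin on the work surface. World frame = base frame: x ahead of the robot, y to its left, z up, the work surface at z = 0. Lengths are in m, angles in degrees, forces in N, time in s.
With the tool pointing down it reaches from about 0.425 to 0.925 m from the base axis. Payload 6.8 kg.
Tool frame: the origin (TCP) lies at the very end of the fingers, on their centre line; the grasp point (between the pads) lies 19 mm behind it (ctrl.pinch_z is the distance from the TCP to the grasp point, in m); z points along the fingers, y is the line along which they close (so a half turn about z gives the same grasp; the last joint's range is limited). The gripper opens to 88 mm and grips with 3 to 60 N. Pads are 20 mm wide; open, the fingers measure 115 mm over their backs; the gripper's body (75 mm by 178 mm) begins 61 mm behind the grasp point.
Start: joints at [-80.621, 27.33, 1.283, 89.118, -0.659, 63.558, -4.761], TCP at [0.181, 0.65, 0.223] pointing down, gripper open.
Joint ranges: [-169.35, 169.35], [-19.33, 120.38], [-80.79, 83.38], [13.8, 139.57], [-78.32, 258.32], [9.67, 109.79], [-169.56, 169.56]. Speed limits (degrees/s): [136.94, 136.94, 180, 180, 180, 180, 180].

## Interface

Orientations are given as a 3x3 rotation matrix whose columns are the frame's x, y, z axes.
In Python, from plant import ctrl gives the robot as it stands.
- The arm moves only by the tool carry_out, never from a script. Its arguments are lists of equal length, an entry for each row: "claw": the finger opening in mm, from 0 to 87.8; "linear": the shift along the tool's x, y, z as a fraction of full scale, a list of three; "turn": the turn, a rotation vector about the tool's x, y, z as a fraction of full scale, a list of three. A call has 1 to 20 rows; each row shifts and turns the commanded pose from where the row before left it, along the tool's axes as they then stand; what a row does not reach is not made up. Full scale, the value 1, is 200 mm for a shift and pi rad for a turn. A row lasts 1/10 s, in which the tool goes at most 50 mm and 8.59 degrees, less where a joint would pass 70% of its speed; a pose out of reach is approached as far as the arm can. A call with a number of a shift or a turn outside -1 to 1 is refused whole. A call with a gripper value outside its range is refused whole. The fingers move at their own pace and stop on an object; "grip_force" is the grip in N (left out, the last holds). Time passes only in rows, so rows that do not move let the fingers close. It gives the time, the measured TCP pose, the force and the opening at its end, in the units of the state.
- ctrl.state(): the state, without advancing time (a new reading comes with each control period).
- ctrl.camera(name): name is "side" or "top" or "wrist"; returns the picture (420x560x3 uint8, red, green, blue); there is no depth.
- ctrl.camera_model(name): a dict with "fx", "fy", "cx", "cy" (pixels), "view" (4x4, takes a point from world to camera coordinates); the wrist camera has in their place "tool_from_camera" (4x4, takes a point from camera to tool coordinates, whose origin is the TCP and whose axes are the flange's). Camera axes: x right, y up, looking along -z (the intrinsics and any distortion apply to the point x, -y, -z); pixel columns grow to the right and rows downward; lengths in m; the calibration is good to about 2 mm. A picture is of the moment at which its call begins: read the wrist's pose just before it. camera_model takes no time and is no camera call.
- ctrl.sign_off(): hands the job in, once; it reports no verdict.
Trained networks look in the newest picture that a camera, given by its name, has taken for a name from the list of things; names that differ only in an ending like _2 or _b are one class to them, and where a whole thing is asked for, a point or a joint stands for the part that bears it (a point fixed in the world has none). Each returns a list of dicts, best first, with "conf" (0 to 1); they miss things now and then, are a little off and sometimes report something else, mostly with a low value. They report only what shows in the picture. A call takes as long as a camera call. They do not tell look-alikes from the thing itself.
- ctrl.look_for(label, camera): "bbox" ([centre column, centre row, width, height] in pixels, round what is visible of it).
- ctrl.trace(label, camera): "mask" (420x560 bool, what is visible of it) and "bbox" ([centre column, centre row, width, height] in pixels, round what is visible of it).
- ctrl.place_of(label, camera): "at" ([column, row] in pixels: a listed point, or the origin of a listed thing).
The state is a dict: "clock": time; "joint_pos": joint angles; "qd": joint speeds; "joint_torque": joint torques, N m; "eef_pos": TCP position; "orientation": TCP orientation; "wrist_force": force on the tool from outside, world axes, zero at the start; "moment": the same for the moment, N m; "finger_gap": finger opening in m.
Only numpy, scipy, OpenCV 4.12 (cv2) and the standard library are available. Lean on these libraries where they do the work, as an engineer would, in place of code of your own. Each camera call takes 0.05 s, during which the arm holds its last target. There are 200 camera calls.

## Task

The hand printing block is stuck tight in the rubber-lined window of the aluminium registration frame after taking a print. Take it by its wooden grip and rock it end to end, red end up and then plain end up by turns, until it works free, without lifting the loose frame off the paper, sliding it about or disturbing the ink tin, pencil pail and roller. Finish while holding the block level and still, about a finger's breadth clear above its window in the frame.

Things in the scene. Friction and masses are not known exactly. Their poses are not given: they have to be found in the camera images.
- block: Hand printing block, 0.12 to 0.24 kg: beech slab 90 (its x) x 60 (y) x 24 mm high, grey-green lino face underneath, upright dark wooden grip on its middle (see block_grip). Origin: centre of the underside; x points to the end painted red, z up. It starts on the paper in the frame's window, axes along the frame's, its slab 8 mm proud of the frame, with 1.5 mm play at each long side.
- block_grip (a point): Point on the middle line of the block's grip, 58 mm above the block's underside. The grip is 30 (block x) x 44 mm (block y) in plan, edges rounded 5 mm, from 24 to 80 mm above the underside; a thin foot plate round it reaches 28 mm. Pinched across block x (30 mm) it is held firmly against tilting end to end; pinched across y it would turn between the pads.
- block_red_end (a point): Middle of the bottom edge of the block's red-painted end (45 mm along +x from the block's origin). Height 0 when fully down.
- block_plain_end (a point): Middle of the bottom edge of the block's plain end (45 mm along -x). Height 0 when fully down.
- frame: Registration frame: aluminium plate 300 (its x) x 150 (y) x 16 mm high, 1.69 kg, lying loose on the paper, with a window 94 x 63 mm right through its middle, rubber-lined at both x ends. Origin: centre of the underside; x along its length, towards the block's red end; z up. Pulled straight up (about 25 N of rubber drag) the block brings the frame up with it.
- strip_red: Black rubber lining strip at the window's red end, 44 mm wide, 2 to 14 mm above the paper, 45 mm from the frame's centre; origin: middle of its face. It presses on the block's end with about 12.5 N (14 N when tilted) and yields up to 2 mm; friction about 1, so it drags with 11 to 15 N against the way that end slides. An end is out of it when 14 mm up.
- strip_plain: The same strip at the window's plain end. When one end of the block goes up while the other goes down, the two drags cancel and the frame stays put; when both ends go up together the drags add up and lift the frame (16.6 N heavy).
- frame_red_end (a point): Middle of the bottom edge of the frame's end on the block's red side (150 mm along +x of the frame). Height 0 when the frame lies flat.
- frame_plain_end (a point): Middle of the bottom edge of the frame's other end (150 mm along -x). Height 0 when the frame lies flat.
- ink_tin: Bystander: round blue ink tin, 84 mm across, 58 mm high, 0.35 kg, standing. Origin: centre of its underside.
- pencil_pail: Bystander: steel pail full of pencils, 86 mm across the rim, 105 mm high, pencils to 180 mm, 0.4 kg, standing. Origin: centre of its underside.
- brayer: Bystander: ink roller lying down: black rubber roller 32 mm thick and 90 mm long along its y, red handle reaching 165 mm along -x, 0.3 kg. Origin: under the middle of the roller, on the table.
There are look-alikes about, which are no part of the job. Of the things shaped like the block, the beech one is meant.

How it is judged:
By the outcome, as a careful person would: the job done as asked, in the order asked, and still so for the second after the job is handed in, while the arm keeps its last pose, push and grip.
It also fails if it takes over 45 s, if anything falls off the work surface, if the arm or the gripper's body presses on something with over 40 N, if the wrist force passes 120 N, or if a joint passes its speed limit or range.

## Working session

There is one attempt and no reset: what is moved stays moved. The work goes in short steps, Python scripts to look and compute and a tool call to move; the robot and the scene stay as the last step left them, time stands still between calls to the robot, and variables do not carry over. Pictures are saved under pics/ and viewed, on a budget of 10 in all, crops included, one or two more only if the job needs it, and the job is handed in when it is done.

Besides the shell and the picture viewer there is one more tool, called after "Request:" as name(argument=value, ...) on one line, values as JSON. carry_out: Moves the arm, as the interface text tells. Its arguments: {"type":"object","properties":{"claw":{"type":"array","items":{"type":"number"}},"linear":{"type":"array","items":{"type":"array","items":{"type":"number","minimum":-1,"maximum":1}}},"turn":{"type":"array","items":{"type":"array","items":{"type":"number","minimum":-1,"maximum":1}}},"grip_force":{"type":"number"}},"required":["claw","linear","turn"]}

```bash
ls; mkdir -p pics; python3 - <<'E'
from plant import ctrl
import cv2,numpy as np
for c in("top","side"):
    im=ctrl.camera(c); cv2.imwrite(f"pics/{c}0.png",im[:,:,::-1])
    m=ctrl.camera_model(c); print(c,{k:np.round(v,4).tolist() if not isinstance(v,str) else v for k,v in m.items()})
    for l in("block","block_grip","frame","frame_red_end","frame_plain_end","block_red_end"):
        print(l,[(np.round(d["at"],1).tolist(),round(d["conf"],2)) for d in ctrl.place_of(l,c)])
print(ctrl.state()); print(ctrl.pinch_z, ctrl.camera_model("wrist"))
a=cv2.imread("pics/top0.png");b=cv2.imread("pics/side0.png");cv2.imwrite("pics/both.png",cv2.resize(np.vstack([a,b]),(800*560//800,840))[:,:])
E
```

```text
pics
top {'fx': 445.6538, 'fy': 445.6538, 'cx': 279.5635, 'cy': 212.1011, 'view': [[-0.0679, -0.9977, 0.0025, 0.038], [0.9753, -0.0658, 0.2108, -0.4958], [-0.2102, 0.0168, 0.9775, -1.3093], [0.0, 0.0, 0.0, 1.0]]}
block [([283.2, 196.5], 0.82), ([378.4, 300.3], 0.81), ([215.2, 148.3], 0.79), ([325.7, 233.7], 0.58)]
block_grip [([327.7, 233.3], 0.91), ([381.9, 297.2], 0.89), ([280.9, 191.5], 0.8), ([213.7, 143.7], 0.68)]
frame [([278.6, 195.4], 0.83)]
frame_red_end [([237.1, 213.2], 0.73)]
frame_plain_end [([323.3, 177.8], 0.71)]
block_red_end [([212.7, 138.4], 0.91), ([263.9, 199.4], 0.82), ([366.5, 308.4], 0.75), ([319.8, 246.2], 0.55), ([169.9, 233.1], 0.35)]
side {'fx': 456.9746, 'fy': 456.9746, 'cx': 289.029, 'cy': 209.6366, 'view': [[-0.9839, -0.1787, -0.0065, 0.479], [0.1282, -0.7303, 0.6709, -0.1308], [-0.1246, 0.6593, 0.7415, -1.2264], [0.0, 0.0, 0.0, 1.0]]}
block [([314.7, 203.6], 0.97), ([386.2, 180.5], 0.94), ([262.9, 229.3], 0.72), ([184.4, 278.5], 0.69), ([172.0, 335.4], 0.58)]
block_grip [([179.5, 266.1], 0.9), ([262.6, 215.4], 0.84), ([319.9, 189.5], 0.72), ([389.3, 163
[... 841 characters left out ...]
019608e-05],
       [ 5.75310363e-06,  5.14458900e-05, -9.99999999e-01]]), 'wrist_force': array([-0.65772058, -0.37319031,  0.10212594]), 'moment': array([-0.00733764, -0.00172701, -0.05008942]), 'finger_gap': 0.08780559147468618}
0.0187 {'fx': 357.7061991213777, 'fy': 357.7061991213777, 'cx': 281.0417267866667, 'cy': 214.5668020632376, 'tool_from_camera': array([[-5.43884715e-04,  9.68137264e-01,  2.50419533e-01,
         6.85942112e-02],
       [ 9.99999751e-01,  4.14095461e-04,  5.70975160e-04,
        -5.49350061e-04],
       [ 4.49084737e-04,  2.50419782e-01, -9.68137248e-01,
        -1.62071077e-01],
       [ 0.00000000e+00,  0.00000000e+00,  0.00000000e+00,
         1.00000000e+00]])}
```

View pics/top0.png

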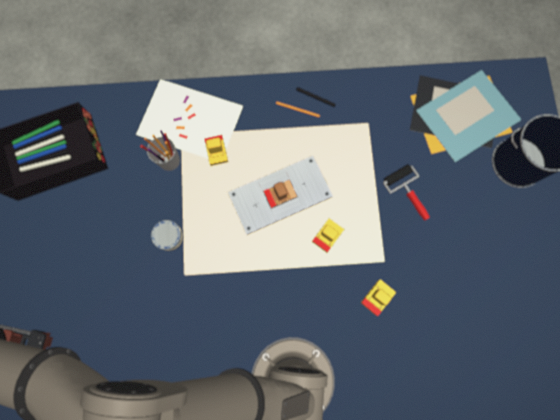

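View pics/side0.png

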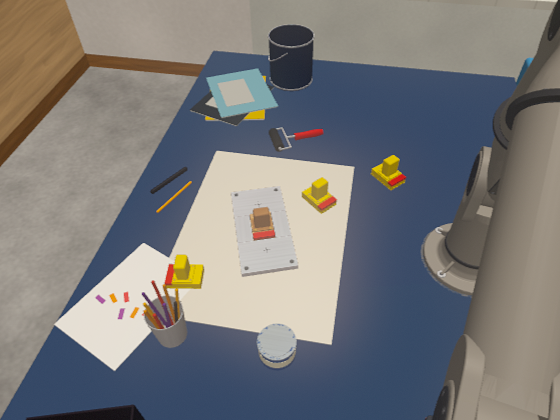

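```bash
cat > h.py <<'E'
import numpy as np
from plant import ctrl
def cam(name,st=None):
    m=ctrl.camera_model(name)
    if name=="wrist":
        T=np.eye(4);T[:3,:3]=st["orientation"];T[:3,3]=st["eef_pos"]
        return m,T@m["tool_from_camera"]
    return m,np.linalg.inv(m["view"])
def ray(name,px,z,st=None):
    m,C=cam(name,st)
    d=C[:3,:3]@np.array([(px[0]-m["cx"])/m["fx"],-(px[1]-m["cy"])/m["fy"],-1.])
    o=C[:3,3]; return o+d*(z-o[2])/d[2]
def proj(name,P,st=None):
    m,C=cam(name,st); p=np.linalg.inv(C)@np.append(P,1)
    return np.array([m["cx"]-m["fx"]*p[0]/p[2],m["cy"]+m["fy"]*p[1]/p[2]])
E
python3 - <<'E'
from h import *
for c,d in {"top":dict(blk=((283.2,196.5),0),grip=((280.9,191.5),.058),fr=((278.6,195.4),0),fre=((237.1,213.2),0),fpe=((323.3,177.8),0),bre=((263.9,199.4),0)),
 "side":dict(blk=((262.9,229.3),0),grip=((262.6,215.4),.058),fr=((264.1,230),0),fre=((267,275.6),0),fpe=((250.6,189.2),0),bre=((265.8,240.7),0))}.items():
    for k,(p,z) in d.items(): print(c,k,ray(c,p,z).round(4))
E
```

```text
top blk [ 0.5588 -0.0116  0.    ]
top grip [ 0.5605 -0.004   0.058 ]
top fr [0.5634 0.0029 0.    ]
top fre [0.5141 0.1383 0.    ]
top fpe [ 0.6122 -0.1452  0.    ]
top bre [ 0.5534  0.0507 -0.    ]
side blk [ 0.563  -0.0036  0.    ]
side grip [ 0.5614 -0.0055  0.058 ]
side fr [ 0.5591 -0.0017  0.    ]
side fre [0.5185 0.1479 0.    ]
side fpe [ 0.635  -0.1537  0.    ]
side bre [0.5462 0.0352 0.    ]
```

The only beech slab with a brown grip sits in the frame at top (281,192) / side (262,218). The yellow ones at top (217,150), (328,235) and (379,297) are look-alikes. Block x points to yaw ≈110°, with the grip near (0.561, -0.005). I'll go above it and confirm with the wrist camera.

Request:
carry_out(claw=[87.8,87.8,87.8,87.8,87.8,87.8,87.8,87.8,87.8,87.8,87.8,87.8,87.8,87.8,87.8,87.8,87.8,87.8,87.8,87.8], linear=[[-0.135,-0.132,0.005],[-0.135,-0.132,0.005],[-0.135,-0.132,0.005],[-0.135,-0.132,0.005],[-0.135,-0.132,0.005],[-0.135,-0.132,0.005],[-0.135,-0.132,0.005],[-0.135,-0.132,0.005],[-0.135,-0.132,0.005],[-0.135,-0.132,0.005],[-0.135,-0.132,0.005],[-0.135,-0.132,0.005],[-0.135,-0.132,0.005],[-0.135,-0.132,0.005],[-0.135,-0.132,0.005],[-0.135,-0.132,0.005],[-0.135,-0.132,0.005],[-0.135,-0.132,0.005],[-0.135,-0.132,0.005],[-0.135,-0.132,0.005]], turn=[[0,0,0],[0,0,0],[0,0,0],[0,0,0],[0,0,0],[0,0,0],[0,0,0],[0,0,0],[0,0,0],[0,0,0],[0,0,0],[0,0,0],[0,0,0],[0,0,0],[0,0,0],[0,0,0],[0,0,0],[0,0,0],[0,0,0],[0,0,0]], grip_force=60)

```text
clock: 2.7
eef_pos: [0.5604, -0.0046, 0.2029]
orientation: [[-0.963, 0.268, 0.001], [0.268, 0.963, 0.0], [-0.0, 0.0, -1.0]]
wrist_force: [-0.0, 0.3, 0.2]
finger_gap: 0.0879
```

Request:
carry_out(claw=[87.8,87.8,87.8,87.8,87.8,87.8,87.8,87.8,87.8,87.8,87.8,87.8,87.8,87.8,87.8,87.8,87.8,87.8,87.8], linear=[[0,0,0],[0,0,0],[0,0,0],[0,0,0],[0,0,0],[0,0,0],[0,0,0],[0,0,0],[0,0,0],[0,0,0],[0,0,0],[0,0,0],[0,0,0],[0,0,0],[0,0,0],[0,0,0],[0,0,0],[0,0,0],[0,0,0]], turn=[[0,0,0.047],[0,0,0.047],[0,0,0.047],[0,0,0.047],[0,0,0.047],[0,0,0.047],[0,0,0.047],[0,0,0.047],[0,0,0.047],[0,0,0.047],[0,0,0.047],[0,0,0.047],[0,0,0.047],[0,0,0.047],[0,0,0.047],[0,0,0.047],[0,0,0.047],[0,0,0],[0,0,0]])

```text
clock: 4.6
eef_pos: [0.5597, -0.0032, 0.2026]
orientation: [[0.935, 0.356, -0.0], [0.356, -0.935, -0.0], [-0.0, 0.0, -1.0]]
wrist_force: [0.5, -0.6, 0.0]
finger_gap: 0.0876
```

```bash
python3 - <<'E'
from h import *
import cv2
st=ctrl.state(); im=ctrl.camera("wrist"); cv2.imwrite("pics/w1.png",im[:,:,::-1])
print(st["clock"],st["eef_pos"],np.degrees(np.arctan2(st["orientation"][1,1],st["orientation"][0,1])),st["joint_pos"].round(1),st["wrist_force"])
for l,z in(("block",0),("block_grip",.058),("frame",0),("frame_red_end",0),("frame_plain_end",0),("block_red_end",0),("block_plain_end",0)):
    for d in ctrl.place_of(l,"wrist")[:3]: print(l,np.round(d["at"],1),round(d["conf"],2),ray("wrist",d["at"],z,st).round(4))
E
```

```text
4.6 [ 0.55966718 -0.00317893  0.20263657] -69.151561597787 [-47.5  25.5  55.  108.9 -24.5  58.2 -51. ] [ 0.53050697 -0.57052861  0.02283163]
block [347.6 339.6] 0.71 [ 0.4215 -0.1385  0.    ]
block [281.3 184.9] 0.59 [ 0.5639 -0.0021  0.    ]
block_grip [281.9 198. ] 0.94 [ 0.5627 -0.0031  0.058 ]
block_grip [358.3 377.2] 0.89 [ 0.418  -0.1404  0.058 ]
frame_red_end [138.3 184.3] 0.68 [0.512  0.1359 0.    ]
frame_plain_end [425.5 185.2] 0.82 [ 0.6165 -0.1413  0.    ]
block_red_end [237.3 187.3] 0.77 [0.5454 0.0395 0.    ]
block_red_end [312.7 354.7] 0.57 [ 0.3884 -0.1083  0.    ]
block_plain_end [325.2 183. ] 0.88 [ 0.5818 -0.0437  0.    ]
block_plain_end [382.6 323.9] 0.67 [ 0.4546 -0.1678  0.    ]
```

View pics/w1.png

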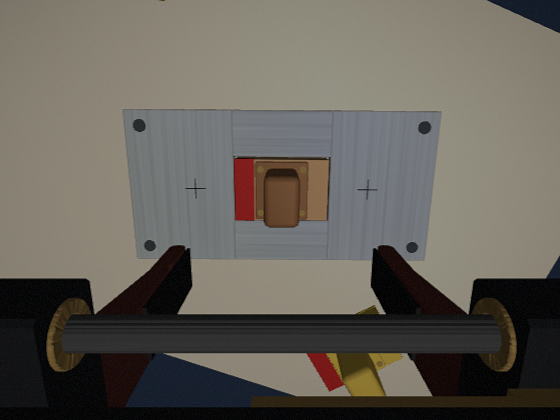

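The wrist picture confirms it: beech slab with brown grip at (282,198), red end on the left (245,190), frame corners (123,110), (440,111), (425,261), (137,259). I'll fit the frame pose from the corners.

```bash
python3 - <<'E'
from h import *
import cv2
from scipy.optimize import least_squares
st=ctrl.state(); im=cv2.imread("pics/w1.png")
g=cv2.cvtColor(im,cv2.COLOR_BGR2GRAY)
c=np.float32([[123,110],[440,111],[425,261],[137,259],[139,125.5],[424,127.5],[411.5,247.5],[150,245.5]])
c[:4]=cv2.cornerSubPix(g,c[:4].reshape(-1,1,2).copy(),(6,6),(-1,-1),(3,30,.01)).reshape(-1,2)
print(c[:4].tolist())
# left=red end (+x). corners: TL(+150,?)...
W=np.array([ray("wrist",p,.016,st) for p in c[:4]]);print(W.round(4))
print([np.linalg.norm(W[i]-W[(i+1)%4]).round(4) for i in range(4)],"centre",W.mean(0).round(4))
for a,b in((1,0),(2,3)): d=W[b]-W[a];print("yaw",np.degrees(np.arctan2(d[1],d[0])))
# block slab top z=.024 corners, grip top
B=np.float32([[234,157],[328,157],[328,221],[235,221]])
B=cv2.cornerSubPix(g,B.reshape(-1,1,2).copy(),(4,4),(-1,-1),(3,30,.01)).reshape(-1,2)
V=np.array([ray("wrist",p,.024,st) for p in B]);print(B.tolist(),V.mean(0).round(4),[np.linalg.norm(V[i]-V[(i+1)%4]).round(4) for i in range(4)])
for a,b in((1,0),(2,3)): d=V[b]-V[a];print("yaw",np.degrees(np.arctan2(d[1],d[0])))
E
```

```text
[[122.05357360839844, 108.56546020507812], [441.0082092285156, 111.01193237304688], [423.73663330078125, 260.4403076171875], [136.65858459472656, 258.2635803222656]]
[[ 0.5817  0.1636  0.016 ]
 [ 0.6846 -0.1167  0.016 ]
 [ 0.5442 -0.1684  0.016 ]
 [ 0.4411  0.1125  0.016 ]]
[np.float64(0.2986), np.float64(0.1497), np.float64(0.2991), np.float64(0.1495)] centre [ 0.5629 -0.0023  0.016 ]
yaw 110.17784980767809
yaw 110.15058601008529
[[233.3994903564453, 157.71047973632812], [328.9548034667969, 158.2957763671875], [327.1740417480469, 220.40594482421875], [234.1869354248047, 219.77609252929688]] [ 0.5632 -0.0022  0.024 ] [np.float64(0.0904), np.float64(0.061), np.float64(0.0919), np.float64(0.0609)]
yaw 110.25593802283639
yaw 110.20778488328996
```

Request:
carry_out(claw=[87.8,87.8,87.8,87.8,87.8,87.8,87.8,60,40,36,36,36,36,36], linear=[[0.0172,0.001,0.1],[0,0,0.12],[0,0,0.12],[0,0,0.12],[0,0,0.12],[0,0,0.12],[0,0,0.08],[0,0,0.0365],[0,0,0],[0,0,0],[0,0,0],[0,0,0],[0,0,0],[0,0,0]], turn=[[0,0,0.0036],[0,0,0],[0,0,0],[0,0,0],[0,0,0],[0,0,0],[0,0,0],[0,0,0],[0,0,0],[0,0,0],[0,0,0],[0,0,0],[0,0,0],[0,0,0]])

```text
clock: 6.4
eef_pos: [0.5631, -0.0022, 0.0396]
orientation: [[0.94, 0.341, 0.0], [0.341, -0.94, 0.0], [0.001, -0.0, -1.0]]
wrist_force: [-0.2, -0.0, 0.1]
finger_gap: 0.0371
```

```bash
python3 - <<'E'
from h import *
import cv2
st=ctrl.state(); im=ctrl.camera("wrist"); cv2.imwrite("pics/w2.png",im[:,:,::-1])
print(st["clock"],st["eef_pos"],np.degrees(np.arctan2(st["orientation"][1,1],st["orientation"][0,1])),st["joint_pos"].round(1),st["wrist_force"],st["moment"],st["finger_gap"])
E
```

```text
6.4 [ 0.56308513 -0.002236    0.03963512] -70.03742863648395 [-37.2  38.1  42.2 114.6 -38.3  42.  -41.4] [-0.16009917 -0.02063787  0.11371944] [-0.03429434  0.16857388  0.03581481] 0.037139932103833616
```

View pics/w2.png

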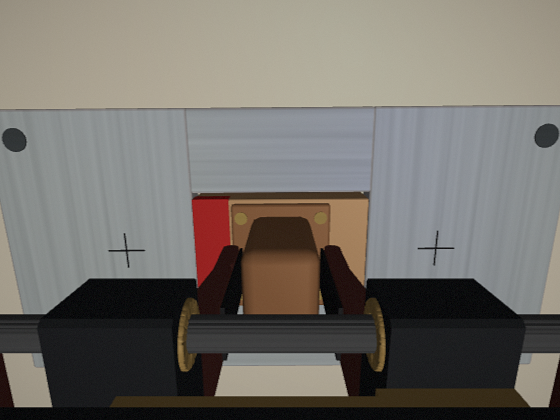

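The grip stands between the pads at (281,265), well centred, with no contact force. Closing now.

Request:
carry_out(claw=[33,30,27,25,25,25,25], linear=[[0,0,0],[0,0,0],[0,0,0],[0,0,0],[0,0,0],[0,0,0],[0,0,0]], turn=[[0,0,0],[0,0,0],[0,0,0],[0,0,0],[0,0,0],[0,0,0],[0,0,0]], grip_force=60)

```text
clock: 7.15
eef_pos: [0.5629, -0.0022, 0.0393]
orientation: [[0.94, 0.342, -0.0], [0.342, -0.94, 0.0], [-0.0, -0.0, -1.0]]
wrist_force: [-0.7, 0.3, 1.2]
finger_gap: 0.0298
```

```bash
cat > pl.py <<'E'
# plan rows: sequence of block end heights (red,plain) mm -> tool rows. tool y = -block x; pitch: rotation about tool x
from h import *
def pose(hr,hp,bias=0):
    th=np.arcsin((hr-hp)/90); z0=(hr+hp)/2; lo=min(hr,hp)
    x0=np.sin(th)*max(0,14-lo)/2
    G=39.3
    return np.array([x0-G*np.sin(th)+bias, z0+G*np.cos(th)]),th   # TCP in block plane (x,z), mm
def rows(seq,cur=None):
    (p,th)=pose(*seq[0]) if cur is None else cur
    out=[]
    for s in seq[1:]:
        q,t=pose(*s); d=q-p
        ux=np.array([np.cos(th),np.sin(th)]); uz=np.array([-np.sin(th),np.cos(th)])
        out.append((round(-(d@ux)/200,4),round(-(d@uz)/200,4),round((t-th)/np.pi,4)))
        p,th=q,t
    return out
def measure(st,ref):
    # block end heights/x from tool pose relative to grasp reference (TCP pos, R) when block was flat
    R=st["orientation"]@ref[1].T; ex=-ref[1][:,1]
    bo=ref[0]+ref[1]@np.array([0,0,.0393]); # block origin
    bo=bo-np.array([0,0,bo[2]])
    f=lambda P:st["eef_pos"]+R@(P-ref[0])
    r,p=f(bo+.045*ex),f(bo-.045*ex); m=(f(bo)-bo)*1000
    ey=np.cross([0,0,1],ex)
    return r[2]*1000,p[2]*1000,m@ex,m@ey
E
python3 - <<'E'
from pl import *
import pickle
st=ctrl.state(); pickle.dump((st["eef_pos"],st["orientation"]),open("ref.pkl","wb"))
ex=-st["orientation"][:,1]; ey=np.cross([0,0,1],ex)
F=st["wrist_force"]
print(st["clock"],st["eef_pos"],st["orientation"].round(4),"Fx,Fy,Fz block",F@ex,F@ey,F[2],st["moment"],st["finger_gap"])
print(*rows([(0,0),(2,0),(4,0),(6,0),(8,0)]),sep="\n")
E
```

```text
7.15 [ 0.56287312 -0.00220977  0.03934665] [[ 9.398e-01  3.417e-01 -1.000e-04]
 [ 3.417e-01 -9.398e-01  1.000e-04]
 [-1.000e-04 -2.000e-04 -1.000e+00]] Fx,Fy,Fz block 0.5081227577810808 0.5084390062962023 1.2000493789495872 [0.116359   0.27856069 0.48512711] 0.02984933735141235
(np.float64(0.0036), np.float64(-0.005), np.float64(0.0071))
(np.float64(0.0035), np.float64(-0.0049), np.float64(0.0071))
(np.float64(0.0034), np.float64(-0.0049), np.float64(0.0071))
(np.float64(0.0033), np.float64(-0.0049), np.float64(0.0071))
```

Request:
carry_out(claw=[25,25,25,25,25], linear=[[0,0.0036,-0.0045],[0,0.0035,-0.0045],[0,0.0034,-0.0049],[0,0.0033,-0.0049],[0,0,0]], turn=[[0.0071,0,0],[0.0071,0,0],[0.0071,0,0],[0.0071,0,0],[0,0,0]])

```text
clock: 7.65
eef_pos: [0.5642, -0.0053, 0.0432]
orientation: [[0.94, 0.338, -0.031], [0.34, -0.937, 0.086], [0.001, -0.091, -0.996]]
wrist_force: [-1.1, 1.4, 4.7]
finger_gap: 0.0297
```

```bash
cat > rep.py <<'E'
from pl import *
import pickle,cv2,sys
ref=pickle.load(open("ref.pkl","rb")); st=ctrl.state()
ex=-ref[1][:,1]; ey=np.cross([0,0,1],ex); F=st["wrist_force"]; M=st["moment"]
print("t",st["clock"],"red,plain,x,y",np.round(measure(st,ref),2),"F",np.round([F@ex,F@ey,F[2]],1),"M",np.round([M@ex,M@ey,M[2]],2),"gap",round(st["finger_gap"]*1e3,2),st["joint_pos"].round(0))
for c in sys.argv[1:]:
    im=ctrl.camera(c)
    for l in("block_red_end","block_plain_end","frame_red_end","frame_plain_end"):
        print(c,l,[(np.round(d["at"],1).tolist(),round(d["conf"],2)) for d in ctrl.place_of(l,c)[:3]])
    cv2.imwrite(f"pics/{c}_{int(st['clock']*100)}.png",im[:,:,::-1])
E
python3 rep.py wrist side
python3 - <<'E'
from pl import *
print(*rows([(8,0),(7.5,3),(7,6),(6.5,9),(6,12)]),sep="\n")
E
ls pics
```

```text
t 7.65 red,plain,x,y [ 8.18 -0.04  0.22 -0.17] F [1.7 0.5 4.7] M [ 0.19 -0.21  0.28] gap 29.71 [-32.  38.  39. 113. -40.  46. -38.]
wrist block_red_end [([206.5, 242.6], 0.85)]
wrist block_plain_end [([354.8, 236.2], 0.75)]
wrist frame_red_end [([52.6, 232.9], 0.97)]
wrist frame_plain_end [([544.8, 242.2], 0.66)]
side block_red_end [([395.1, 187.4], 0.88), ([173.1, 279.4], 0.74), ([329.8, 211.7], 0.74)]
side block_plain_end [([200.6, 277.0], 0.92), ([377.1, 171.5], 0.9), ([260.6, 214.8], 0.83)]
side frame_red_end [([270.4, 275.1], 0.68)]
side frame_plain_end [([254.2, 190.8], 0.77)]
(np.float64(-0.0065), np.float64(-0.0062), np.float64(-0.0124))
(np.float64(-0.0068), np.float64(-0.0062), np.float64(-0.0124))
(np.float64(-0.007), np.float64(-0.0061), np.float64(-0.0124))
(np.float64(-0.0067), np.float64(-0.0061), np.float64(-0.0124))
both.png
side0.png
side_765.png
top0.png
w1.png
w2.png
wrist_765.png
```

View pics/wrist_765.png

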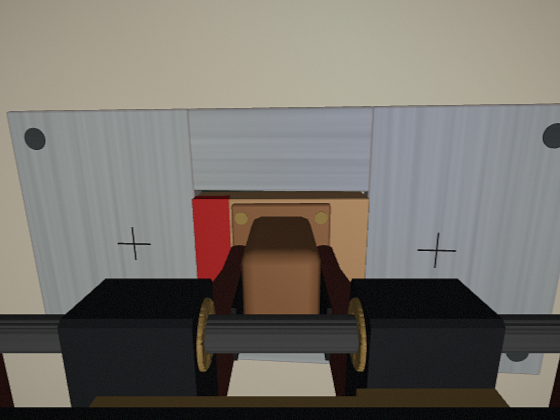

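The block tilts rigidly with the tool: its edges stay at (193,197) and (368,197), and the frame crosses are at (134,243) and (437,250). I'll check the frame is still flat by predicting those marks, and continue.

```bash
python3 - <<'E'
from pl import *
st=ctrl.state()
# frame features from w1 fit; pose then
C=np.array([.563,-.0022]); y=np.radians(110.17)
R=np.array([[np.cos(y),-np.sin(y)],[np.sin(y),np.cos(y)]])
class S(dict):pass
import copy
s1=dict(st); s1["eef_pos"]=np.array([.55966718,-.00317893,.20263657])
a=np.radians(-69.1516); s1["orientation"]=np.array([[-np.sin(a),np.cos(a),0],[np.cos(a),np.sin(a),0],[0,0,-1.]])
for n,p,q in (("redhole",(139,125.5),(34.5,139)),("plainhole",(424,127.5),(553,135)),("redX",(195.5,188),(134,243)),("plX",(367.5,189),(437,250))):
    W=ray("wrist",p,.016,s1); up=W+np.array([0,0,.005])
    print(n,(R.T@(W[:2]-C)).round(4),"pred",proj("wrist",W,st).round(1),"if 5mm up",proj("wrist",up,st).round(1),"seen",q)
E
```

```text
redhole [ 0.1352 -0.059 ] pred [ 35.4 139.2] if 5mm up [ 28.4 139.6] seen (34.5, 139)
plainhole [-0.1347 -0.0602] pred [555.5 136.6] if 5mm up [562.3 137.1] seen (553, 135)
redX [0.0846 0.0004] pred [134.8 243.4] if 5mm up [130.6 246.3] seen (134, 243)
plX [-0.0854 -0.0005] pred [437.4 249.8] if 5mm up [440.6 253.1] seen (437, 250)
```

Request:
carry_out(claw=[25,25,25,25,25], linear=[[0,-0.0065,-0.0062],[0,-0.0068,-0.0062],[0,-0.007,-0.0061],[0,-0.0067,-0.0061],[0,0,0]], turn=[[-0.0124,0,0],[-0.0124,0,0],[-0.0124,0,0],[-0.0124,0,0],[0,0,0]])

```text
clock: 8.65
eef_pos: [0.5618, 0.0004, 0.0478]
orientation: [[0.939, 0.342, 0.023], [0.343, -0.937, -0.065], [-0.001, 0.069, -0.998]]
wrist_force: [0.9, -1.2, -2.5]
finger_gap: 0.0302
```

```bash
python3 rep.py wrist
python3 - <<'E'
from pl import *
print(*rows([(6,12),(8,11.5),(10,11),(12,10.5),(13.3,10)]),sep="\n")
E
```

```text
t 8.65 red,plain,x,y [ 5.45 11.63  0.1   0.12] F [-1.4 -0.5 -2.5] M [-0.08  0.18  0.11] gap 30.23 [-42.  38.  45. 116. -36.  40. -45.]
wrist block_red_end [([204.1, 241.8], 0.73)]
wrist block_plain_end [([353.7, 236.6], 0.63)]
wrist frame_red_end [([26.7, 241.9], 0.64)]
wrist frame_plain_end [([513.1, 232.7], 0.69)]
(np.float64(0.005), np.float64(-0.0037), np.float64(0.0089))
(np.float64(0.0051), np.float64(-0.0037), np.float64(0.0088))
(np.float64(0.0052), np.float64(-0.0037), np.float64(0.0088))
(np.float64(0.0037), np.float64(-0.002), np.float64(0.0064))
```

Request:
carry_out(claw=[25,25,25,25,25], linear=[[0,0.005,-0.0037],[0,0.0051,-0.0037],[0,0.0052,-0.0037],[0,0.0037,-0.002],[0,0,0]], turn=[[0.0089,0,0],[0.0088,0,0],[0.0088,0,0],[0.0064,0,0],[0,0,0]])

```text
clock: 9.4
eef_pos: [0.5633, -0.0031, 0.0513]
orientation: [[0.941, 0.339, -0.014], [0.339, -0.94, 0.039], [0.0, -0.041, -0.999]]
wrist_force: [-1.5, 1.8, 5.3]
finger_gap: 0.03
```

```bash
python3 rep.py wrist side
python3 - <<'E'
from pl import *
print(*rows([(13.3,10),(13,12),(12.7,14),(12.4,16)]),sep="\n")
E
```

```text
t 9.4 red,plain,x,y [13.8  10.1   0.64 -0.09] F [2.2 0.8 5.3] M [ 0.41 -1.19 -0.06] gap 29.99 [-35.  37.  42. 114. -38.  45. -41.]
wrist block_red_end [([204.9, 241.0], 0.63)]
wrist block_plain_end [([356.0, 238.4], 0.75)]
wrist frame_red_end [([49.2, 233.9], 0.78)]
wrist frame_plain_end [([528.8, 232.6], 0.61)]
side block_red_end [([327.0, 210.8], 0.94), ([167.8, 280.4], 0.86), ([396.0, 188.1], 0.86)]
side block_plain_end [([203.8, 277.8], 0.98), ([310.2, 190.2], 0.9), ([257.7, 215.2], 0.82)]
side frame_red_end [([268.3, 272.4], 0.72), ([265.8, 238.4], 0.62)]
side frame_plain_end [([254.1, 191.1], 0.87)]
(np.float64(-0.0049), np.float64(-0.0042), np.float64(-0.0081))
(np.float64(-0.005), np.float64(-0.0042), np.float64(-0.0081))
(np.float64(-0.0048), np.float64(-0.0042), np.float64(-0.0081))
```

View pics/wrist_940.png

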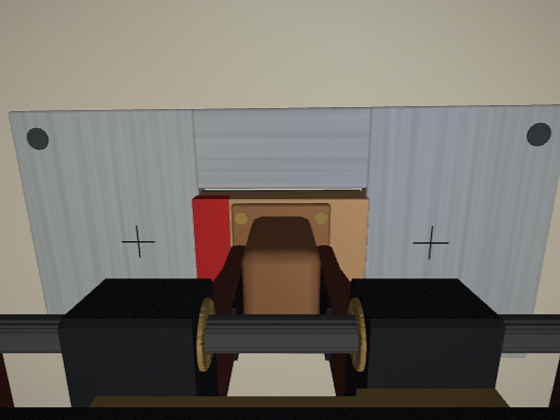

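```bash
cat > pred.py <<'E'
from pl import *
st=ctrl.state(); C=np.array([.563,-.0022]); y=np.radians(110.17)
R=np.array([[np.cos(y),-np.sin(y)],[np.sin(y),np.cos(y)]])
for n,p in (("redhole",(.135,-.0596)),("plainhole",(-.135,-.0596)),("redX",(.085,0)),("plX",(-.085,0)),("winR",(.047,-.0315)),("winP",(-.047,-.0315))):
    W=np.append(C+R@np.array(p),.016)
    print(n,"pred",proj("wrist",W,st).round(1),"if 5mm up",proj("wrist",W+[0,0,.005],st).round(1))
E
python3 pred.py
```

```text
redhole pred [ 37.7 138.1] if 5mm up [ 31.2 138.5]
plainhole pred [537.8 136.2] if 5mm up [544.2 136.6]
redX pred [137.8 240.8] if 5mm up [134.1 243.6]
plX pred [429.8 243. ] if 5mm up [433. 246.]
winR pred [198.  188.4] if 5mm up [195.6 190. ]
winP pred [365.8 188.7] if 5mm up [367.6 190.4]
```

The frame is flat and has not moved: crosses seen at (138,241) and (430,242), against a prediction of (137.8,240.8) and (429.8,243). Now plain end up, with the red end falling slightly.

Request:
carry_out(claw=[25,25,25,25], linear=[[0,-0.0049,-0.004],[0,-0.005,-0.004],[0,-0.0048,-0.004],[0,0,0]], turn=[[-0.0081,0,0],[-0.0081,0,0],[-0.0081,0,0],[0,0,0]])

```text
clock: 10.3
eef_pos: [0.5626, -0.0003, 0.0547]
orientation: [[0.94, 0.342, 0.014], [0.342, -0.939, -0.037], [0.001, 0.04, -0.999]]
wrist_force: [-3.8, 1.6, 17.8]
finger_gap: 0.0297
```

```bash
python3 rep.py wrist; python3 pred.py|sed -n 3,4p
python3 - <<'E'
from pl import *
print(*rows([(12.2,16),(18,15.5),(21,21),(26,26),(31,31)]),sep="\n")
E
```

```text
t 10.3 red,plain,x,y [13.57 17.14  0.37 -0.4 ] F [ 2.8  3.  17.8] M [ 1.09 -1.53  0.08] gap 29.69 [-41.  37.  45. 115. -36.  42. -44.]
wrist block_red_end [([207.9, 244.6], 0.94)]
wrist block_plain_end [([356.6, 236.6], 0.64)]
wrist frame_red_end [([37.2, 236.4], 0.71)]
wrist frame_plain_end [([511.2, 228.5], 0.84)]
redX pred [135.5 242.9] if 5mm up [132.4 245.8]
plX pred [422.9 238.2] if 5mm up [426.5 240.9]
(np.float64(0.0141), np.float64(-0.0128), np.float64(0.0223))
(np.float64(-0.006), np.float64(-0.0212), np.float64(-0.0088))
(np.float64(-0.0), np.float64(-0.025), np.float64(0.0))
(np.float64(-0.0), np.float64(-0.025), np.float64(0.0))
```

The wrist force of +17.8 N with the tool riding about 1 mm above its command means the red end came out and now rests on top of its strip. Both ends are out, so I'll raise it gently and level it.

```bash
python3 - <<'E'
from pl import *
print(*rows([(12.4,16),(14,17.3),(15.5,18.5),(17,20),(20,22.5),(24,25),(28,28),(31.5,31.5)]),sep="\n")
E
```

```text
(np.float64(0.0008), np.float64(-0.0072), np.float64(0.0011))
(np.float64(0.0009), np.float64(-0.0067), np.float64(0.0011))
(np.float64(0.0002), np.float64(-0.0075), np.float64(0.0))
(np.float64(0.0016), np.float64(-0.0137), np.float64(0.0018))
(np.float64(0.0037), np.float64(-0.0162), np.float64(0.0053))
(np.float64(0.0024), np.float64(-0.0175), np.float64(0.0035))
(np.float64(-0.0), np.float64(-0.0175), np.float64(0.0))
```

View pics/wrist_1030.png

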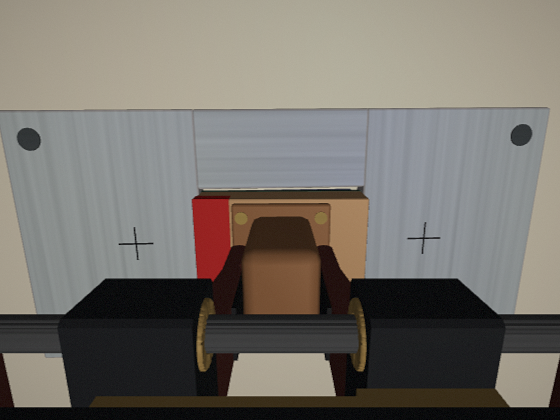

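The frame is still in place: crosses seen at (136,243) and (424,238), predicted (135.5,242.9) and (422.9,238.2). First part of the lift.

Request:
carry_out(claw=[25,25,25], linear=[[0,0.0008,-0.0072],[0,0.0009,-0.0067],[0,0,0]], turn=[[0.0011,0,0],[0.0011,0,0],[0,0,0]])

```text
clock: 10.85
eef_pos: [0.5623, -0.0015, 0.0559]
orientation: [[0.94, 0.341, 0.011], [0.341, -0.94, -0.032], [-0.0, 0.033, -0.999]]
wrist_force: [-0.2, -0.3, -2.1]
finger_gap: 0.0298
```

```bash
python3 rep.py wrist; python3 pred.py
```

```text
t 10.85 red,plain,x,y [15.07 18.07 -0.48  0.32] F [-0.2  0.3 -2.1] M [ 0.13 -0.1   0.05] gap 29.76 [-40.  37.  45. 115. -36.  42. -44.]
wrist block_red_end [([203.7, 239.8], 0.84)]
wrist block_plain_end [([358.5, 234.2], 0.87)]
wrist frame_red_end [([39.6, 236.6], 0.58), ([356.4, 233.9], 0.37)]
wrist frame_plain_end [([282.8, 237.3], 0.75), ([510.7, 225.1], 0.61)]
redhole pred [ 30.  137.7] if 5mm up [ 23.9 138.1]
plainhole pred [519.6 134.9] if 5mm up [525.7 135.3]
redX pred [135.5 241. ] if 5mm up [132.4 243.8]
plX pred [421.7 236.9] if 5mm up [425.2 239.6]
winR pred [197.3 187.4] if 5mm up [195.6 189. ]
winP pred [361.8 185.8] if 5mm up [364.  187.3]
```

The wrist now carries only about 2 N, which is the block's own weight, so it is free. Raising and levelling.

Request:
carry_out(claw=[25,25,25,25,25,25,25,25,25], linear=[[0,0.0002,-0.0075],[0,0.0016,-0.0137],[0,0.0037,-0.0162],[0,0.0024,-0.0175],[0,0,-0.0175],[0,0,0],[0,0,0],[0,0,0],[0,0,0]], turn=[[0,0,0],[0.0018,0,0],[0.0053,0,0],[0.0035,0,0],[0,0,0],[0,0,0],[0,0,0],[0,0,0],[0,0,0]])

```text
clock: 12.0
eef_pos: [0.5628, -0.0022, 0.0704]
orientation: [[0.94, 0.342, -0.001], [0.342, -0.94, 0.001], [-0.0, -0.001, -1.0]]
wrist_force: [0.3, 0.0, -2.1]
finger_gap: 0.0298
```

```bash
python3 rep.py wrist side top; python3 pred.py; python3 - <<'E'
import cv2,glob,numpy as np
w=sorted(glob.glob("pics/wrist_*.png"),key=lambda s:int(s.split("_")[1][:-4]))[-1]
s=w.replace("wrist","side")
a=cv2.imread(w);b=cv2.resize(cv2.imread(s)[150:310,150:420],(560,332),interpolation=cv2.INTER_CUBIC)
cv2.imwrite("pics/fin_w.png",a);cv2.imwrite("pics/fin_s.png",b)
E
```

```text
t 12.0 red,plain,x,y [31.07 31.    0.11  0.1 ] F [-0.1 -0.3 -2.1] M [ 0.14 -0.03  0.03] gap 29.82 [-39.  36.  45. 114. -36.  45. -44.]
wrist block_red_end [([204.2, 241.9], 0.64)]
wrist block_plain_end [([355.4, 234.6], 0.56)]
wrist frame_red_end [([61.2, 225.9], 0.74)]
wrist frame_plain_end [([501.4, 222.7], 0.78)]
side block_red_end [([167.5, 279.3], 0.97), ([396.6, 186.7], 0.96), ([326.9, 211.8], 0.7)]
side block_plain_end [([202.1, 277.3], 0.79), ([379.3, 172.9], 0.66), ([309.0, 193.2], 0.61)]
side frame_red_end []
side frame_plain_end [([254.0, 189.8], 0.92)]
top block_red_end [([368.0, 307.5], 0.91), ([268.2, 197.1], 0.8), ([216.4, 139.4], 0.76)]
top block_plain_end [([220.5, 163.7], 0.97), ([333.4, 224.4], 0.93), ([387.5, 285.1], 0.56)]
top frame_red_end []
top frame_plain_end [([321.1, 175.8], 0.71), ([170.5, 236.4], 0.43), ([398.2, 177.7], 0.25)]
redhole pred [ 52.2 136.6] if 5mm up [ 46.8 137. ]
plainhole pred [508.4 134.6] if 5mm up [513.7 134.9]
redX pred [146.5 232.3] if 5mm up [143.6 234.7]
plX pred [414.7 231.3] if 5mm up [417.6 233.7]
winR pred [203.4 182.9] if 5mm up [201.7 184.3]
winP pred [357.1 182.3] if 5mm up [358.8 183.7]
```

View pics/fin_w.png

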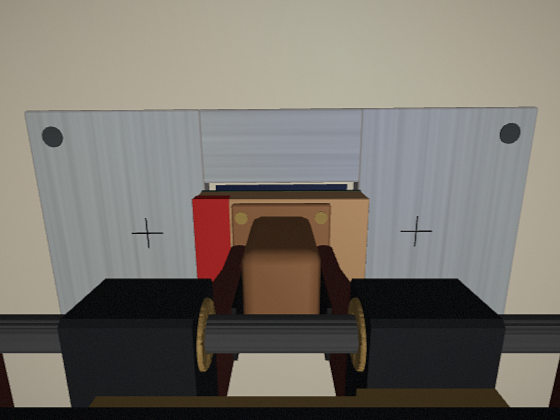

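View pics/fin_s.png

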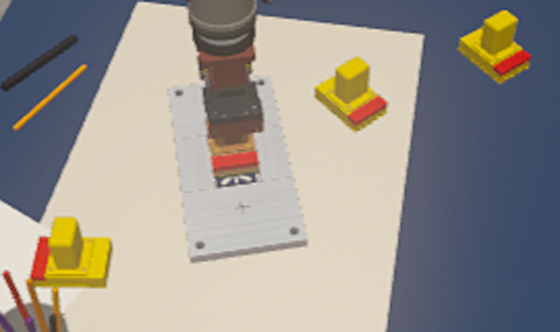

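The block hangs level 15 mm above its window, with the dark print visible below it. The frame crosses are at (147,233) and (416,231), predicted (146.5,232.3) and (414.7,231.3). Handing in.

```bash
python3 -c "
from plant import ctrl
print(ctrl.state()['qd'].round(2)); print(ctrl.sign_off())"
```

```text
[ 0.03  0.07 -0.01  0.04 -0.    0.01 -0.01]
the job is handed in; nothing more can be done
None
```

I gripped the beech block across the 30 mm width of its grip and rocked it free: red end up, plain up, red up, plain up. The job is handed in at about 12 s on the robot's clock, with the block held level and still about 15 mm above its window.

**Last checks:**
- **Block:** the tool pose, which assumes no slip in the grip, puts the red end at 31.1 mm and the plain end at 31.0 mm. The frame top is at 16 mm. Wrist force was about 2 N, the block's own weight, and the joints were at rest.
- **Frame:** its marks in the wrist picture lie within about 2 pixels of where they would be had it not moved. That puts any shift or lift at about 1–2 mm or less.
- **Bystanders:** the arm never came near the tin, pail or roller. I did not measure their positions at the end.

**Readings that stood out:**
- **Red end on its strip:** on the last plain-up swing it came to rest on top of its strip. That pushed up on the wrist with 17.8 N for a moment and cleared when I raised the block.
- **Missed detections:** the networks did not find the frame's red end in the last side and top pictures, where the arm may have hidden it. The frame check therefore rests on the wrist view.

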